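# Turn the inspection mirror to show the tag to the bench camera

### The job

Slide the mirror carriage along its rail until the pointer under the mirror is level with the brass index beside the rail. Then, with the carriage left there, turn the mirror by the bar on top until the camera at the end of the rail sees the square tag (not the round disc) in the middle of the mirror, and finish while still holding the bar so that the spring-loaded mirror stays still at that angle. Do not knock over or shift the tub, the tin or the pot.

Things in the scene. Friction and masses are not known exactly. Their poses are not given: they have to be found in the camera images.
- rail: Fixed aluminium rail, 44 mm wide, 510 mm long, 20 mm high, along its own y axis (y -310 to +200 mm). Origin on the table on the rail's centre line; z up. A black box camera (50 x 70 x 50 mm, top 100 mm above the table) is fixed over its -y end and looks along +y over the centre line, 75 mm above the table.
- lens (a point): Centre of the camera's front lens, on the rail's centre line, 75 mm above the table; it looks along the rail's +y at the mirror. The line of sight from the mirror's axis to the lens is therefore always the rail's -y direction.
- carriage: Grey carriage, 52 mm wide, 135 mm long, top 33 mm above the table. Slides along the rail with about 4 N of friction and stays where it is left; travel 160 mm. It starts farther from the camera than the index. Origin on the mirror's pivot axis at table height, axes as the rail's.
- slide_grip (a point): Centre of the top of the carriage's black upright grip tab: 14 mm thick across the rail, 30 mm along it, rising from 33 to 85 mm above the table, 80 mm from the mirror's axis on the side away from the camera.
- carriage_mark (a point): Tip of the carriage's small steel pointer, on the carriage's rail +x edge, level (along the rail) with the mirror's axis, 32 mm from the rail's centre line, 30 mm above the table.
- index: Fixed brass index block (30 x 24 x 20 mm) with an upright 4 mm blade, 28 mm high, pointing at the rail, on its +x side. Same axes as the rail (y along the rail); origin on the rail's centre line on the table, level with the blade. The carriage is in place when its pointer is level with the blade along the rail's y.
- mirror: Flat mirror plate, 62 wide x 56 high x 6 mm thick, between 47 and 103 mm above the table, on a vertical pivot on the carriage. Origin on the pivot axis at table height, z up; x is the normal of its reflecting face (the face is within 1 mm of the axis). Only the x side reflects. A spring (0.12 N m per rad) turns it back to face the camera, where it starts; it turns 1.35 rad either way.
- handle (a point): Centre of the top of the black bar on top of the mirror by which it is turned: 14 mm thick (along the mirror's x), 40 mm long (along the mirror's y), from 101 to 143 mm above the table, centred on the pivot axis.
- sight: An unseen frame, not an object: origin on the mirror's pivot axis at table height; its x axis is the direction in which the camera's line of sight leaves the mirror after being reflected, z up. It turns twice as far as the mirror.
- square_tag (a point): Centre of the plain steel square tag (44 x 44 x 8 mm) that stands upright in a fixed wooden stand (square foot 64 x 64 mm), 75 mm above the table, 120 to 160 mm to one side of the rail (either side), facing it. Its origin is the centre of the tag. Both faces are alike.
- round_stand: The other wooden stand (round foot, 68 mm diameter), across the rail; it carries a round steel disc (46 mm diameter, 8 mm thick, centre 75 mm above the table). Not the one to show. Origin under the centre of its foot.
- tub: Bystander: white plastic tub, 72 mm diameter, 75 mm high, loose. Origin at the centre of its underside.
- tin: Bystander: square black tin 62 x 62 x 36 mm with a small steel knob on top (46 mm in all), loose. Origin at the centre of its underside.
- pot: Bystander: white ceramic pot, 64 mm diameter, 60 mm high, loose. Origin at the centre of its underside.
Mind the look-alikes: they are no part of the job. Leave any green or turquoise look-alike of the part that bears square_tag alone.

How it is judged:
By the outcome, as a careful person would: the job done as asked, in the order asked, and still so for the second after the job is handed in, while the arm keeps its last pose, push and grip.
It also fails if it takes over 45 s, if anything falls off the work surface, if the arm or the gripper's body presses on something with over 40 N, if the wrist force passes 120 N, or if a joint passes its speed limit or range.

### The arm

A 6-joint arm with a two-finger parallel gripper is mounted at the origin on the work surface. World frame = base frame: x ahead of the robot, y to its left, z up, the work surface at z = 0. Lengths are in m, angles in rad, forces in N, time in s.
With the tool pointing down it reaches from about 0.325 to 0.9 m from the base axis. Payload 3.5 kg.
Tool frame: the origin (TCP) lies at the very end of the fingers, on their centre line; the grasp point (between the pads) lies 19 mm behind it (robot.tcp_to_grasp is the distance from the TCP to the grasp point, in m); z points along the fingers, y is the line along which they close (so a half turn about z gives the same grasp; the last joint's range is limited). The gripper opens to 85 mm and grips with 20 to 120 N. Pads are 22 mm wide; open, the fingers measure 114 mm over their backs; the gripper's body (76 mm by 85 mm) begins 54 mm behind the grasp point. The pads swing forward as they close: fully open they stand 13 mm farther back than shut.
Start: joints at [1.098, 0.276, -0.026, 1.268, 0, 1.467], TCP at [0.226, 0.583, 0.211] pointing down, gripper open.
Joint ranges: [-3.12, 3.12], [-0.85, 1.88], [-1.08, 1.24], [-1.95, 2.15], [-1.57, 1.53], [-3.14, 3.14]. Speed limits (rad/s): [2.57, 2.57, 3.14, 3.14, 3.14, 3.14].

### API

Orientations are given as a unit quaternion [w, x, y, z].
In Python, from workcell import readout, cams, robot gives the robot as it stands.
- The arm moves only by the tool step_arm, never from a script. Its argument "motion" is a list of rows, each a list of 5 numbers: the shift along the world's x, y, z in m, then the turn about the world's z in degrees, then the finger opening in m, from 0 to 0.0854. A call has exactly 8 rows; each row shifts and turns the commanded pose from where the row before left it; what a row does not reach is not made up. A row lasts 1/12 s, in which the tool goes at most 41.7 mm and 7.16 degrees, less where a joint would pass 70% of its speed; a pose out of reach is approached as far as the arm can. A call is refused whole if a number of a shift passes 0.0417 or a number of a turn 7.16, either way. A call with a gripper value outside its range is refused whole. The fingers move at their own pace and stop on an object; "newtons" is the grip in N (left out, the last holds). Time passes only in rows, so rows that do not move let the fingers close, or fill a call up. It gives the time, the measured TCP pose, the force, the opening and the grip force at its end, in the units of the state.
- readout.get_obs(): the state, without advancing time (a new reading comes with each control period).
- cams.capture(name): name is "scene" or "top" or "wrist"; returns a dict with "frame" (384x512x3 uint8, red, green, blue), "fx", "fy", "cx", "cy" (pixels), "T" (4x4, takes a point from camera to world coordinates); the wrist camera has in their place "mount" (4x4, takes a point from camera to tool coordinates, whose origin is the TCP and whose axes are the flange's). Camera axes: x right, y down, z forward; pixel columns grow to the right and rows downward; lengths in m; the calibration is good to about 2 mm. The wrist camera is an equidistant fisheye: a pixel r from the principal point sees the ray r / f radians off the axis. A picture is of the moment at which its call begins: read the wrist's pose just before it. There is no depth.
- robot.close_job(): hands the job in; it is judged then, once.
The state is a dict: "t": time; "q": joint angles; "qvel": joint speeds; "joint_efforts": joint torques, N m; "eef_pos": TCP position; "ee_rot": TCP orientation; "contact_force": force on the tool from outside, world axes, zero at the start; "torque": the same for the moment, N m; "width": finger opening in m; "finger_force": force on a finger pad.
Only numpy, scipy, OpenCV 4.12 (cv2) and the standard library are available. Lean on these libraries where they do the work, as an engineer would, in place of code of your own. Each camera call takes 0.05 s, during which the arm holds its last target. There are 200 camera calls.

## Working session

There is one attempt and no reset: what is moved stays moved. The work goes in short steps, Python scripts to look and compute and a tool call to move; the robot and the scene stay as the last step left them, time stands still between calls to the robot, and variables do not carry over. Pictures are saved under pics/ and viewed, at most 10 in all, crops included, and the job is handed in when it is done.

Besides the shell and the picture viewer there is one more tool, called after ">>>" as a command line: name --pt "numbers of a row" for each row, then --argument value for the rest. step_arm: Moves the arm, as the interface text tells. Its arguments: {"type":"object","properties":{"motion":{"type":"array"},"newtons":{"type":"number"}},"required":["motion"]}

```bash
mkdir -p pics
cat > h.py <<'E'
import numpy as np, cv2
from workcell import readout, cams, robot
def ray(c,u,v):
    T=np.array(c["T"]); d=T[:3,:3]@np.array([(u-c["cx"])/c["fx"],(v-c["cy"])/c["fy"],1]); return T[:3,3],d
def atz(c,u,v,z):
    o,d=ray(c,u,v); return o+d*(z-o[2])/d[2]
def proj(c,p):
    T=np.linalg.inv(np.array(c["T"])); q=T[:3,:3]@np.array(p)+T[:3,3]
    return np.array([c["cx"]+c["fx"]*q[0]/q[2],c["cy"]+c["fy"]*q[1]/q[2]])
E
python3 - <<'E'
from h import *
import pickle
for n in("scene","top"):
    c=cams.capture(n); pickle.dump(c,open(n+".pkl","wb"))
    cv2.imwrite(f"pics/{n}.png",cv2.resize(c["frame"][:,:,::-1],(800,600),interpolation=cv2.INTER_CUBIC))
    print(n,np.round(c["T"],3).tolist(),c["fx"],c["cx"],c["cy"])
E
```

```text
scene [[-0.656, 0.395, -0.643, 1.195], [0.755, 0.342, -0.56, 0.5], [-0.001, -0.853, -0.523, 0.623], [0.0, 0.0, 0.0, 1.0]] 346.5418601023 258.75327007255316 189.70719155389654
top [[0.021, -0.982, 0.188, 0.407], [-1.0, -0.023, -0.012, -0.033], [0.016, -0.188, -0.982, 1.154], [0.0, 0.0, 0.0, 1.0]] 396.7556965741408 254.4413890392627 196.37406595799834
```

View pics/scene.png

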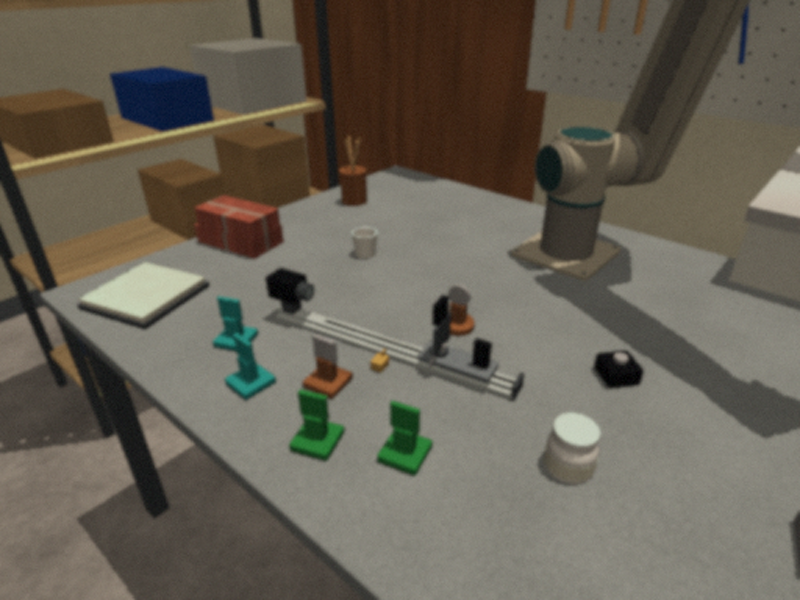

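View pics/top.png

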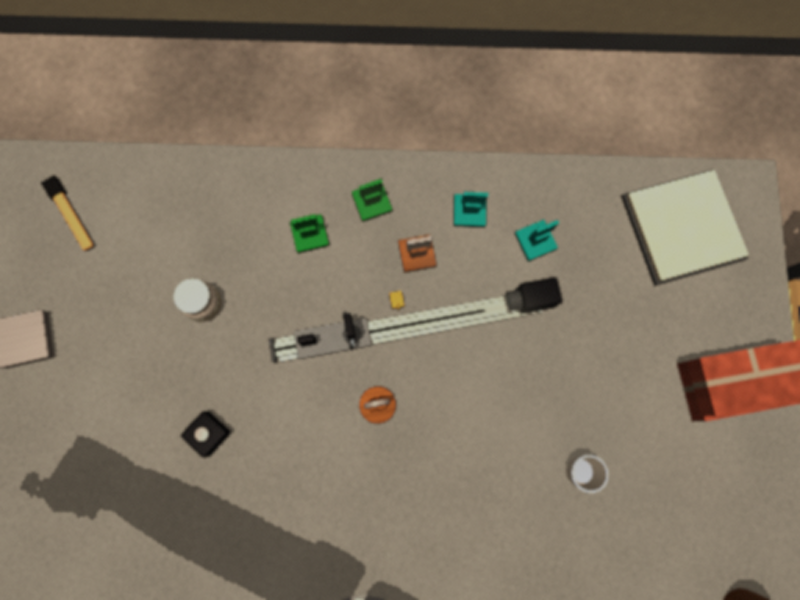

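The scene has several stand look-alikes. In the top view, the green ones are at (310,232) and (372,200), and the turquoise ones at (470,208) and (537,238). The wooden square-foot stand at (417,252) is the only one in plain wood with a steel square tag, so it fits. The wooden round one is at (378,404). I'll confirm in an enlarged crop.

Run:
```python
from h import *
import pickle
c=pickle.load(open("top.pkl","rb"));s=pickle.load(open("scene.pkl","rb"))
f=lambda im,x0,x1,y0,y1,k,n:cv2.imwrite(n,cv2.resize(im[y0:y1,x0:x1,::-1],None,fx=k,fy=k,interpolation=cv2.INTER_CUBIC))
f(c["frame"],166,366,130,275,4,"pics/topc.png")
f(s["frame"],165,345,165,290,4.4,"pics/scenec.png")
```

```text
(no output)
```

View pics/topc.png

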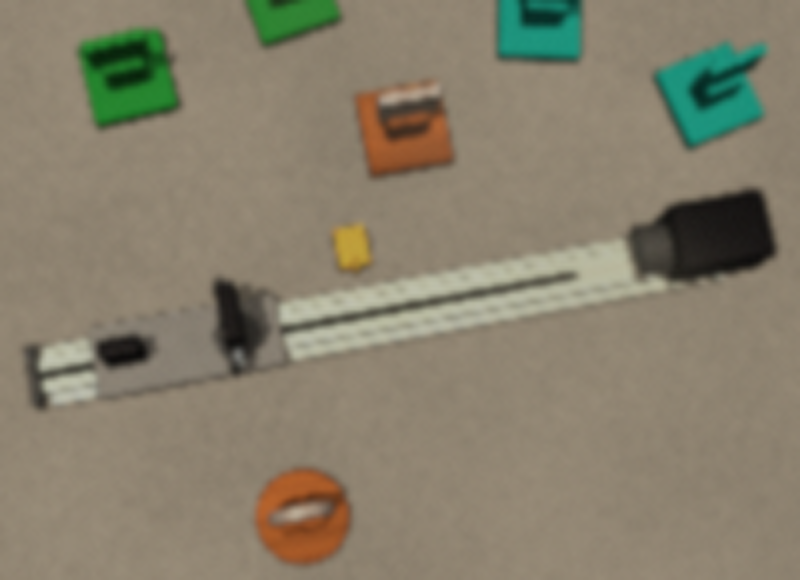

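View pics/scenec.png

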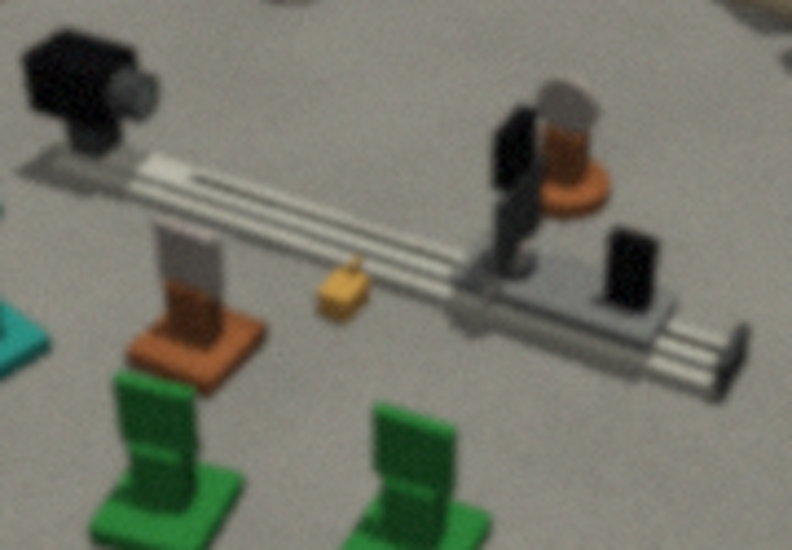

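The crops confirm it: the wooden square stand is at topc (405,130) / scenec (197,345) with a grey square tag at scenec (190,255). The round disc is across the rail at topc (303,515). The index block is at topc (352,247), with its blade tip at scenec (355,262), and the carriage is to its left. Next I fit the rail geometry to these pixels.

```bash
cat > fit.py <<'E'
from h import *
import pickle
from scipy.optimize import least_squares
c=pickle.load(open("top.pkl","rb"));s=pickle.load(open("scene.pkl","rb"))
t=lambda u,v:(c,u/4+166-.375,v/4+130-.375)
k=lambda u,v:(s,u/4.4+165-.39,v/4.4+165-.39)
# params: x0 y0 yaw yc yi xt yt, yaw_tag
def R(p,q):
    a=p[2]; return np.array([p[0]+q[0]*np.cos(a)-q[1]*np.sin(a),p[1]+q[0]*np.sin(a)+q[1]*np.cos(a),q[2]])
obs=[(t(45,407),lambda p:(-.022,.2,.01)),
(t(640,242),lambda p:(.022,None,.02)),(t(283,300),lambda p:(.022,None,.02)),(t(660,292),lambda p:(-.022,None,.02)),(t(290,361),lambda p:(-.022,None,.02)),
(t(127,349),lambda p:(0,p[3]+.08,.08)),
(t(288,363),lambda p:(-.026,p[3]-.035,.033)),(t(100,400),lambda p:(-.026,p[3]+.1,.033)),
(k(635,235),lambda p:(0,p[3]+.08,.085)),
(k(520,112),lambda p:(0,p[3],.143)),
(k(355,263),lambda p:(None,p[4],.028)),
(k(190,255),lambda p:(p[5],p[6],.075)),
(t(409,93),lambda p:(p[5],p[6],.097)),
(t(405,132),lambda p:(p[5],p[6],.005)),
(k(197,343),lambda p:(p[5],p[6],.005)),
(t(352,247),lambda p:(None,p[4],.02)),
]
def res(p):
    r=[];e=0
    for (cam,u,v),m in obs:
        q=list(m(p))
        for i in(0,1):
            if q[i] is None: q[i]=p[7+e]; e+=1
        r+=list(proj(cam,R(p,q))-[u,v])
    return np.array(r)
if __name__=="__main__":
    p0=np.r_[.55,.05,0.13,.1,.0,.13,-.05,np.zeros(4),.05,.05]
    p0[7:11]=[-.2,.05,-.2,.05]
    r=least_squares(res,p0,loss="soft_l1"); p=r.x
    print(np.round(p,4)); print(np.round(res(p).reshape(-1,2),1).tolist())
    for n,q in dict(pivot=(0,p[3],.143),grip=(0,p[3]+.08,.085),goal=(0,p[4],.143),tag=(p[5],p[6],.075)).items(): print(n,np.round(R(p,q),4))
    # blade
    print('travel',p[3]-p[4])
    np.save("p.npy",p)
    th=np.arctan2(*(np.array([p[6]-p[4],p[5]]))) # dir of tag from goal in rail frame
    print('sight ang in rail',np.degrees(th),'mirror turn from facing (-90):',(np.degrees(th)+90)/2, 'yaw',np.degrees(p[2]))
E
python3 fit.py
```

```text
[ 0.5801 -0.0178  0.2022  0.0564 -0.0368  0.136  -0.093  -0.2467  0.0181
 -0.2527  0.0208  0.0413  0.0528]
[[0.0, 0.1], [-0.1, -1.0], [0.1, 0.4], [0.1, 0.7], [0.0, 0.1], [-3.0, -0.1], [0.5, 0.4], [0.4, -0.3], [0.1, -0.2], [-0.5, 1.1], [-0.4, -0.4], [-0.4, -0.2], [0.2, 0.6], [-0.3, -0.2], [0.1, 0.4], [-0.5, 0.1]]
pivot [0.5688 0.0374 0.143 ]
grip [0.5527 0.1157 0.085 ]
goal [ 0.5875 -0.0539  0.143 ]
tag [ 0.732  -0.0816  0.075 ]
travel 0.09311742815131649
sight ang in rail -22.466644875528488 mirror turn from facing (-90): 33.766677562235756 yaw 11.582434841584602
```

```bash
cat >> h.py <<'E'
from scipy.spatial.transform import Rotation as Ro
def pose():
    o=readout.get_obs(); q=o["ee_rot"]; r=Ro.from_quat([q[1],q[2],q[3],q[0]]).as_matrix()
    return o,np.array(o["eef_pos"]),r
def say():
    o,p,r=pose(); print(np.round(p,4),"closing yaw",round(np.degrees(np.arctan2(r[1,1],r[0,1])),2),"z",np.round(r[:,2],3),"q",np.round(o["q"],3),"w",o["width"],"t",o["t"])
def wrist():
    o,p,r=pose(); c=cams.capture("wrist"); T=np.eye(4);T[:3,:3]=r;T[:3,3]=p; c["T"]=T@np.array(c["mount"]); c["fx"]=float(c["fx"]); return c
def wray(c,u,v):
    a=np.array([u-c["cx"],v-c["cy"]]); n=np.hypot(*a); th=n/c["fx"]
    d=np.r_[a/max(n,1e-9)*np.sin(th),np.cos(th)]; return c["T"][:3,3],c["T"][:3,:3]@d
def wat(c,u,v,z):
    o,d=wray(c,u,v); return o+d*(z-o[2])/d[2]
def wproj(c,p):
    q=np.linalg.inv(c["T"])@np.r_[p,1]; n=np.hypot(q[0],q[1]); th=np.arctan2(n,q[2]); return np.array([c["cx"],c["cy"]])+c["fx"]*th*q[:2]/n
E
python3 - <<'E'
from h import *
say(); c=wrist(); print(np.round(c["mount"],3),c["fx"])
E
```

```text
[0.2255 0.5821 0.2096] closing yaw 68.81 z [-0.001 -0.002 -1.   ] q [ 1.098  0.277 -0.028  1.268  0.     1.467] w 0.08536698049251598 t 0.1
[[ 0.001 -0.958 -0.286  0.073]
 [ 1.     0.001 -0.001  0.   ]
 [ 0.002 -0.286  0.958 -0.165]
 [ 0.     0.     0.     1.   ]] 297.3186396354542
```

>>> step_arm --pt "0.02 -0.03 0.005 0 0.06" --pt "0.022 -0.034 0.005 0 0.06" --pt "0.022 -0.034 0.005 0 0.06" --pt "0.022 -0.034 0.005 0 0.06" --pt "0.022 -0.034 0.005 0 0.06" --pt "0.022 -0.034 0.005 0 0.06" --pt "0.022 -0.034 0.005 0 0.06" --pt "0.022 -0.034 0.005 0 0.06"

```text
t: 0.82
eef_pos: [0.4003, 0.3129, 0.2507]
ee_rot: [-0.0, 0.184, 0.983, -0.0]
contact_force: [1.4, -0.1, -0.2]
width: 0.0601
finger_force: 0.0
```

>>> step_arm --pt "0.019 -0.0246 0 -7.15 0.05" --pt "0.019 -0.0246 0 -7.15 0.05" --pt "0.019 -0.0246 0 -7.15 0.05" --pt "0.019 -0.0246 0 -7.15 0.05" --pt "0.019 -0.0246 0 -7.15 0.05" --pt "0.019 -0.0246 0 -7.15 0.05" --pt "0.019 -0.0246 0 -7.15 0.05" --pt "0.019 -0.0246 0 -7.15 0.05"

```text
t: 1.48
eef_pos: [0.5523, 0.1165, 0.2503]
ee_rot: [-0.0, 0.634, 0.773, -0.0]
contact_force: [0.4, 0.3, -0.4]
width: 0.0503
finger_force: 0.0
```

Run:
```python
from h import *
import pickle
say(); c=wrist(); pickle.dump(c,open("w1.pkl","wb"))
cv2.imwrite("pics/w1.png",cv2.resize(c["frame"][:,:,::-1],(800,600),interpolation=cv2.INTER_CUBIC))
from fit import R
p=np.load("p.npy")
for n,q in dict(grip=(0,p[3]+.08,.085),handle=(0,p[3],.143),mark=(.032,p[3],.03),blade=(.042,p[4],.028),tag=(p[5],p[6],.097)).items(): print(n,np.round(wproj(c,R(p,q))*1.5625))
```

```text
[0.5523 0.1165 0.2503] closing yaw 11.25 z [-0.001  0.    -1.   ] q [ 0.093  0.151 -0.099  1.321  0.     1.468] w 0.05028111460664468 t 1.4833
grip [399. 262.]
handle [400. 399.]
mark [436. 336.]
blade [443. 423.]
tag [545. 506.]
```

View pics/w1.png

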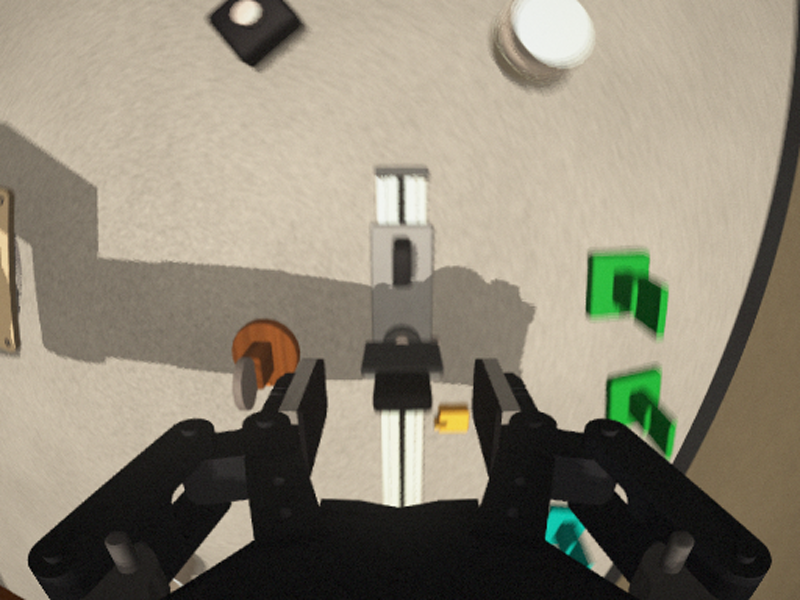

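The wrist view shows the tab top centred near (402,267), the bar top at (402,399), and the index block at (453,418). The rail groove runs along u≈402, so the rail is about 2 mm to the right of my fit.

Run:
```python
from h import *
import pickle
from fit import R
c=pickle.load(open("w1.pkl","rb"));p=np.load("p.npy")
def rel(w):
    d=w[:2]-p[:2];a=p[2];return np.array([d[0]*np.cos(a)+d[1]*np.sin(a),-d[0]*np.sin(a)+d[1]*np.cos(a)])
for n,u,v,z in[("groove far",402,185,.02),("groove near",403,490,.02),("carr back",402,226,.033),("tab top near edge",402,288,.085),("tab top L",393,268,.085),("tab top R",411,268,.085),("bar near",402,410,.143),("barL",373,400,.143),("barR",432,400,.143),("blockR",453,433,.02),("railend",402,168,.025)]:
    w=wat(c,u/1.5625,v/1.5625,z); print(n,np.round(w,4),"rail",np.round(rel(w)*1000,1))
print(np.round(p[:7],4))
cr=c["frame"][185:300,200:330,::-1]
cv2.imwrite("pics/w1c.png",cv2.resize(cr,None,fx=5,fy=5,interpolation=cv2.INTER_CUBIC))
```

```text
groove far [0.5447 0.1674 0.02  ] rail [  2.5 188.5]
groove near [ 0.609  -0.1448  0.02  ] rail [   2.8 -130.2]
carr back [0.5512 0.1347 0.033 ] rail [  2.3 155.2]
tab top near edge [0.5586 0.0968 0.085 ] rail [  1.9 116.6]
tab top L [0.5492 0.1104 0.085 ] rail [ -4.6 131.8]
tab top R [0.562  0.1129 0.085 ] rail [  8.6 131.7]
bar near [0.572  0.0291 0.143 ] rail [ 1.5 47.6]
barL [0.5515 0.0329 0.143 ] rail [-17.9  55.4]
barR [0.5902 0.0406 0.143 ] rail [21.6 55.2]
blockR [ 0.6434 -0.0604  0.02  ] rail [ 53.5 -54.4]
railend [0.5418 0.1816 0.025 ] rail [  2.5 203.1]
[ 0.5801 -0.0178  0.2022  0.0564 -0.0368  0.136  -0.093 ]
```

View pics/w1c.png

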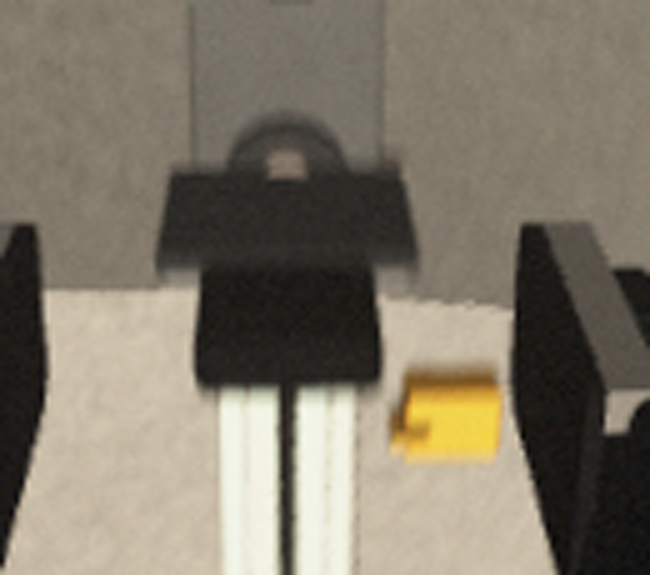

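The crop shows the index block at (405–500, 370–462) and its blade at about (405,427). The pointer is hidden behind the mirror from here. I'll go down on the tab.

>>> step_arm --pt "0.0035 -0.005 -0.033 0.35 0.05" --pt "0 0 -0.034 0 0.05" --pt "0 0 -0.034 0 0.05" --pt "0 0 -0.034 0 0.05" --pt "0 0 -0.034 0 0.05" --pt "0 0 -0.03 0 0.05" --pt "0 0 0 0 0.05" --pt "0 0 0 0 0.0" --newtons 40

```text
t: 2.2
eef_pos: [0.553, 0.1129, 0.0499]
ee_rot: [-0.002, 0.629, 0.777, -0.002]
contact_force: [0.4, 0.4, 0.1]
width: 0.0393
finger_force: 0.0
```

>>> step_arm --pt "0 0 0 0 0" --pt "0 0 0 0 0" --pt "0 0 0 0 0" --pt "0 0 0 0 0" --pt "0 0 0 0 0" --pt "0 0 0 0 0" --pt "0 0 0 0 0" --pt "0 0 0 0 0" --newtons 40

```text
t: 2.87
eef_pos: [0.5538, 0.1125, 0.0538]
ee_rot: [-0.0, 0.629, 0.777, -0.001]
contact_force: [-6.2, -2.4, 4.2]
width: 0.0129
finger_force: 41.4
```

>>> step_arm --pt "0.0016 -0.0078 0 0 0" --pt "0.002 -0.0098 0 0 0" --pt "0.0022 -0.0108 0 0 0" --pt "0.0022 -0.0108 0 0 0" --pt "0.0022 -0.0108 0 0 0" --pt "0.0022 -0.0108 0 0 0" --pt "0.0022 -0.0108 0 0 0" --pt "0.0014 -0.0068 0 0 0"

```text
t: 3.53
eef_pos: [0.5704, 0.035, 0.0538]
ee_rot: [-0.001, 0.629, 0.777, 0.0]
contact_force: [-5.4, 3.5, 2.7]
width: 0.0129
finger_force: 41.3
```

Run:
```python
from h import *
import pickle
say(); c=wrist(); pickle.dump(c,open("w2.pkl","wb"))
s=cams.capture("scene"); pickle.dump(s,open("s2.pkl","wb"))
a=cv2.resize(s["frame"][205:255,215:290,::-1],(600,400),interpolation=cv2.INTER_CUBIC)
b=cv2.resize(c["frame"][150:300,200:400,::-1],None,fx=4,fy=4,interpolation=cv2.INTER_CUBIC)[:600]
cv2.imwrite("pics/s2c.png",a);cv2.imwrite("pics/w2c.png",b)
```

```text
[0.5704 0.035  0.0538] closing yaw 11.99 z [-0.001  0.002 -1.   ] q [-0.053  0.312 -0.334  0.926  0.002  1.308] w 0.012873643126035143 t 3.5333
```

View pics/s2c.png

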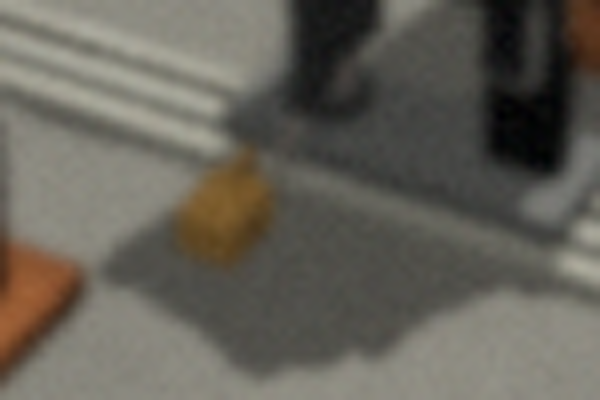

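The crop puts the blade tip at about (247,152). The pointer is still not clear from here. I'll release the tab and look from above with the camera on the index side, at handle-grasp yaw.

>>> step_arm --pt "0 0 0 0 0.05" --pt "0 0 0 0 0.05" --pt "0 0 0 0 0.05" --pt "0 0 0.03 0 0.05" --pt "0 0 0.036 0 0.05" --pt "0 0 0.036 -7.1 0.05" --pt "0 0 0.036 -7.1 0.05" --pt "0 0 0.03 -7.1 0.05"

```text
t: 4.3
eef_pos: [0.5729, 0.0348, 0.2235]
ee_rot: [0.002, 0.764, 0.645, 0.002]
contact_force: [-0.2, -0.3, -0.3]
width: 0.05
finger_force: 0.0
```

>>> step_arm --pt "0 0 0 -7.1 0.05" --pt "0.002 -0.0096 0 -7.1 0.05" --pt "0.002 -0.0096 0 -7.1 0.05" --pt "0.002 -0.0096 0 -7.1 0.05" --pt "0.0025 -0.0114 0 -7.1 0.05" --pt "0.0025 -0.0114 0 -7.1 0.05" --pt "0.0029 -0.0125 0 -7.1 0.05" --pt "0.0029 -0.0125 0 -7.1 0.05"

```text
t: 4.97
eef_pos: [0.5892, -0.0424, 0.2206]
ee_rot: [0.0, 0.979, 0.204, 0.001]
contact_force: [0.3, 0.3, 0.3]
width: 0.0498
finger_force: 0.0
```

>>> step_arm --pt "0 0 0 -7.1 0.05" --pt "0 0 0 -5.2 0.05" --pt "0 0 0 0 0.05" --pt "0 0 0 0 0.05" --pt "0 0 0 0 0.05" --pt "0 0 0 0 0.05" --pt "0 0 0 0 0.05" --pt "0 0 0 0 0.05"

```text
t: 5.63
eef_pos: [0.5882, -0.0419, 0.2197]
ee_rot: [0.0, 0.995, 0.101, 0.0]
contact_force: [0.7, 0.3, 0.6]
width: 0.0502
finger_force: 0.0
```

Run:
```python
from h import *
import pickle
say(); c=wrist(); pickle.dump(c,open("w3.pkl","wb"))
b=cv2.resize(c["frame"][100:260,150:350,::-1],None,fx=4,fy=4,interpolation=cv2.INTER_CUBIC)[:600]
cv2.imwrite("pics/w3c.png",b)
```

```text
[ 0.5882 -0.0419  0.2197] closing yaw -78.39 z [ 0. -0. -1.] q [-0.181  0.209 -0.093  1.268 -0.     2.758] w 0.05015444622824645 t 5.6333
```

View pics/w3c.png

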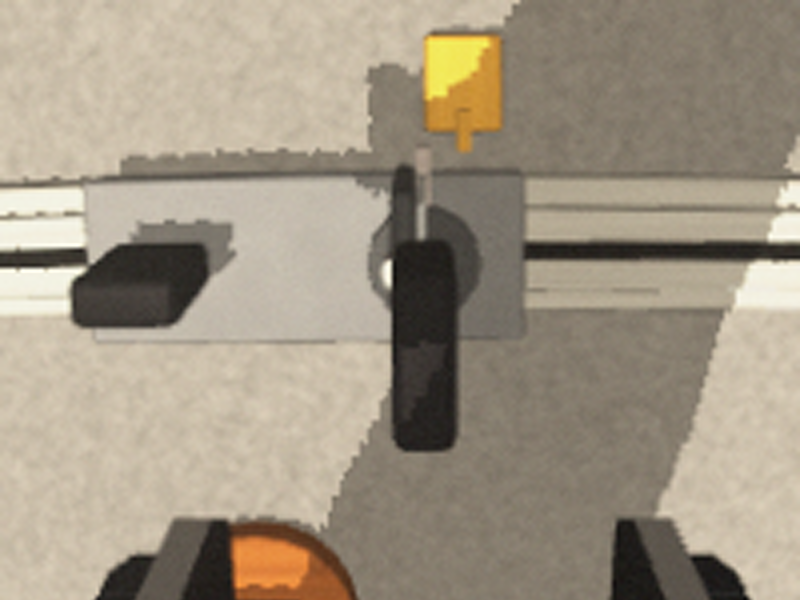

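A very clear view: pointer tip at (423,155), blade at (464,143), bar top centre at (425,347), and the groove running from (40,257) to (760,252).

Run:
```python
from h import *
import pickle
c=pickle.load(open("w3.pkl","rb"));p=np.load("p.npy")
f=lambda u,v,z:wat(c,u/4+150-.375,v/4+100-.375,z)
g1,g2=f(40,257,.02),f(760,252,.02); d=(g1-g2)[:2];yaw=np.arctan2(-d[0],d[1]);print("yaw",np.degrees(yaw))
for a in(yaw,p[2]):
    ey=np.array([-np.sin(a),np.cos(a)]);ex=np.array([np.cos(a),np.sin(a)])
    L=dict(ptr=f(423,155,.030),ptrBase=f(423,200,.030),blade=f(464,130,.028),bladetip=f(464,148,.028),bar=f(425.5,347,.143),tabnear=f(110,285,.085),g1=g1,g2=g2)
    for n,w in L.items(): print(n,np.round(w,4),np.round([1000*w[:2]@ex,1000*w[:2]@ey],1))
```

```text
yaw 11.993987989232922
ptr [ 0.6174 -0.0363  0.03  ] [ 596.3 -163.8]
ptrBase [ 0.604 -0.039  0.03 ] [ 582.7 -163.7]
blade [ 0.627  -0.0468  0.028 ] [ 603.6 -176.1]
bladetip [ 0.6217 -0.0479  0.028 ] [ 598.2 -176.1]
bar [ 0.5912 -0.042   0.143 ] [ 569.5 -164. ]
tabnear [0.5746 0.0395 0.085 ] [570.2 -80.8]
g1 [0.5608 0.0785 0.02  ] [564.9 -39.7]
g2 [ 0.609  -0.1485  0.02  ] [ 564.9 -271.8]
ptr [ 0.6174 -0.0363  0.03  ] [ 597.5 -159.5]
ptrBase [ 0.604 -0.039  0.03 ] [ 583.8 -159.5]
blade [ 0.627  -0.0468  0.028 ] [ 604.9 -171.7]
bladetip [ 0.6217 -0.0479  0.028 ] [ 599.4 -171.8]
bar [ 0.5912 -0.042   0.143 ] [ 570.7 -159.9]
tabnear [0.5746 0.0395 0.085 ] [570.8 -76.7]
g1 [0.5608 0.0785 0.02  ] [565.1 -35.6]
g2 [ 0.609  -0.1485  0.02  ] [ 566.8 -267.7]
```

The carriage needs 12.3 mm more toward the camera. I'll grip the bar, which closes along the rail, and nudge the carriage with it.

>>> step_arm --pt "0 -0.0005 -0.03 -0.1 0.05" --pt "0 0 -0.03 0 0.05" --pt "0 0 -0.025 0 0.05" --pt "0 0 -0.015 0 0.05" --pt "0 0 -0.007 0 0.05" --pt "0 0 0 0 0.03" --pt "0 0 0 0 0.02" --pt "0 0 0 0 0" --newtons 40

```text
t: 6.35
eef_pos: [0.5895, -0.0426, 0.1142]
ee_rot: [0.0, 0.995, 0.1, 0.001]
contact_force: [-0.7, 7.4, -1.3]
width: 0.014
finger_force: 3.8
```

>>> step_arm --pt "0 0 0 0 0" --pt "0 0 0 0 0" --pt "0 0 0 0 0" --pt "0 0 0 0 0" --pt "0 0 0 0 0" --pt "0 0 0 0 0" --pt "0 0 0 0 0" --pt "0 0 0 0 0"

```text
t: 7.02
eef_pos: [0.5896, -0.0426, 0.1143]
ee_rot: [0.0, 0.995, 0.1, 0.002]
contact_force: [0.0, 0.8, 5.6]
width: 0.0126
finger_force: 42.8
```

>>> step_arm --pt "0.0005 -0.0024 0 0 0" --pt "0.0005 -0.0024 0 0 0" --pt "0.0005 -0.0024 0 0 0" --pt "0.0005 -0.0024 0 0 0" --pt "0.0005 -0.0024 0 0 0" --pt "0 0 0 0 0" --pt "0 0 0 0 0" --pt "0 0 0 0 0"

```text
t: 7.68
eef_pos: [0.592, -0.054, 0.1143]
ee_rot: [-0.0, 0.995, 0.1, 0.002]
contact_force: [-0.1, 1.6, 6.6]
width: 0.0127
finger_force: 42.9
```

Run:
```python
from h import *
import pickle
say(); print(readout.get_obs()["torque"]);c=wrist(); pickle.dump(c,open("w4.pkl","wb"))
p=np.load("p.npy")
# predicted pixels of pointer & blade
for w in([.6199,-.0483,.03],[.6243,-.0474,.028]): print(wproj(c,np.array(w)))
b=cv2.resize(c["frame"][40:190,160:360,::-1],None,fx=4,fy=4,interpolation=cv2.INTER_CUBIC)
cv2.imwrite("pics/w4c.png",b)
```

```text
[ 0.592  -0.054   0.1143] closing yaw -78.51 z [ 0.003  0.001 -1.   ] q [-2.010e-01  2.870e-01 -2.240e-01  1.057e+00  2.000e-03  2.741e+00] w 0.012744047932191185 t 7.6833
[ 0.54959946  0.02778044 -0.00239555]
[255.22285142 155.15445361]
[255.21987526 149.57312752]
```

View pics/w4c.png

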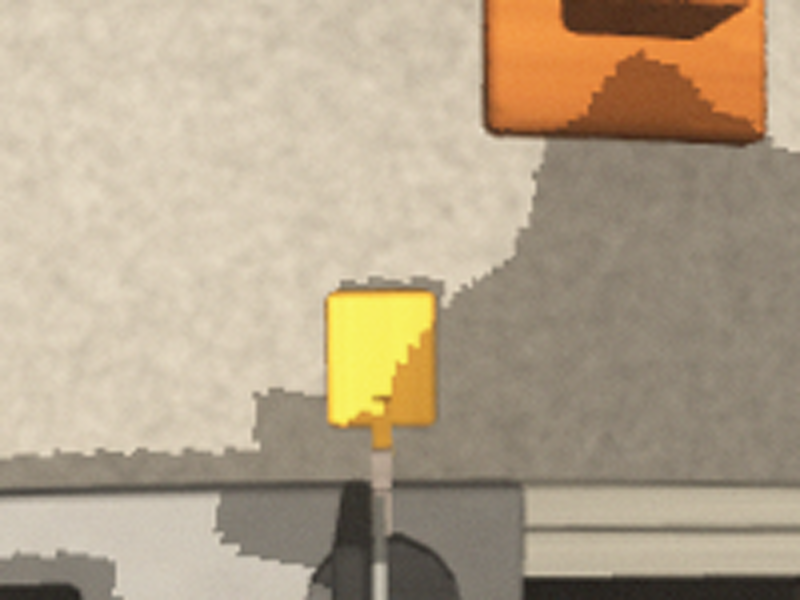

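Pointer (381.5, 455) and blade (382, 440) are level to within about 0.2 mm. I'll use my last view to refine the tag position from this same frame.

Run:
```python
from h import *
import pickle
c=pickle.load(open("w4.pkl","rb"))
cv2.imwrite("pics/w4t.png",cv2.resize(c["frame"][0:120,240:400,::-1],None,fx=5,fy=5,interpolation=cv2.INTER_CUBIC))
for z in(0,.01): print([np.round(wat(c,160+u/4-.4,40+v/4-.4,z),4).tolist() for u,v in((487,132),(762,141))])
for z in(.053,.097): print(np.round((wproj(c,np.array([.732,-.0816,z]))-[240,0])*5))
```

```text
[[0.6963, -0.0573, 0.0], [0.7108, -0.1219, 0.0]]
[[0.6951, -0.0567, 0.01], [0.7091, -0.1189, 0.01]]
[437. 150.]
[518.  74.]
```

View pics/w4t.png

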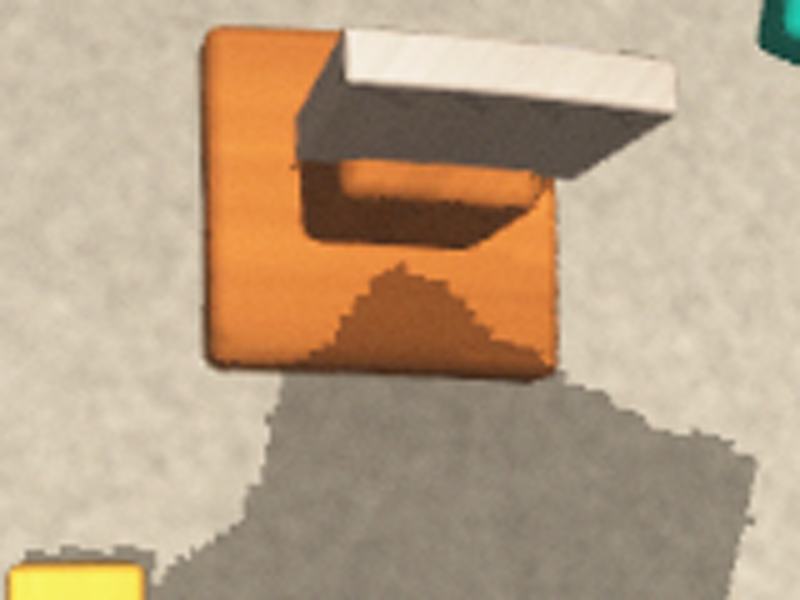

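Tag top face is centred at (510,72) and its lower front edge runs from (298,158) to (573,178), consistent with the fit.

Run:
```python
from h import *
import pickle
c=pickle.load(open("w4.pkl","rb"))
f=lambda u,v,z:wat(c,240+u/5-.4,v/5-.4,z)
g=lambda u,v,z:wat(c,160+u/4-.4,40+v/4-.4,z)
T=f(510,72,.097); B=(f(298,158,.053)+f(573,178,.053))/2; F=sum(f(u,v,.01) for u,v in((207,30),(207,362),(553,372)))/3
n=f(345,82,.097)-f(675,112,.097); print("w",np.hypot(*n[:2]),"edge",np.degrees(np.arctan2(n[1],n[0])))
e=f(298,158,.053)-f(573,178,.053); nn=np.array([e[1],-e[0]])/np.hypot(*e[:2]); B2=B[:2]+nn*.004
print(T,B,B2)
bl=g(382,440,.028); pt=g(381.5,460,.03); print("blade",bl,"ptr",pt)
a=np.radians(12)
for a in np.radians([11.6,12]):
  ex=np.array([np.cos(a),np.sin(a)])
  for P in (pt[:2]-.032*ex,np.array([.590,-.0547])):
    for q in(T[:2],B2,[.732,-.0816]):
        d=np.array(q)-P; th=np.degrees(np.arctan2(d[1],d[0]))-np.degrees(a); print(np.round(P,4),round((th+90)/2,2), "world normal",round((np.degrees(np.arctan2(d[1],d[0]))+np.degrees(a)-90)/2,2))
```

```text
w 0.04348325286587548 edge 102.57053612711171
[ 0.73208954 -0.08021082  0.097     ] [ 0.72975746 -0.0818683   0.053     ] [ 0.7336689  -0.08103126]
blade [ 0.62425678 -0.04730452  0.028     ] ptr [ 0.62032721 -0.04799809  0.03      ]
[ 0.589  -0.0544] 34.09 world normal -44.31
[ 0.589  -0.0544] 33.99 world normal -44.41
[ 0.589  -0.0544] 33.82 world normal -44.58
[ 0.59   -0.0547] 34.11 world normal -44.29
[ 0.59   -0.0547] 34.01 world normal -44.39
[ 0.59   -0.0547] 33.84 world normal -44.56
[ 0.589  -0.0547] 33.94 world normal -44.06
[ 0.589  -0.0547] 33.83 world normal -44.17
[ 0.589  -0.0547] 33.66 world normal -44.34
[ 0.59   -0.0547] 33.91 world normal -44.09
[ 0.59   -0.0547] 33.81 world normal -44.19
[ 0.59   -0.0547] 33.64 world normal -44.36
```

>>> step_arm --pt "0 0.0001 0 3.2 0" --pt "0 0.0001 0 4.5 0" --pt "0 0.0001 0 4.5 0" --pt "0 0.0001 0 4.5 0" --pt "-0.0001 0.0001 0 4.5 0" --pt "-0.0001 0.0001 0 4.5 0" --pt "-0.0001 0.0001 0 4.5 0" --pt "-0.0001 0.0001 0 4.0 0"

```text
t: 8.4
eef_pos: [0.5913, -0.0527, 0.1143]
ee_rot: [-0.0, 0.921, 0.39, 0.002]
contact_force: [-0.9, 3.3, 6.5]
width: 0.0126
finger_force: 43.0
```

>>> step_arm --pt "0 0 0 0 0" --pt "0 0 0 0 0" --pt "0 0 0 0 0" --pt "0 0 0 0 0" --pt "0 0 0 0 0" --pt "0 0 0 0 0" --pt "0 0 0 0 0" --pt "0 0 0 0 0"

```text
t: 9.07
eef_pos: [0.5914, -0.0527, 0.1143]
ee_rot: [-0.0, 0.922, 0.388, 0.002]
contact_force: [-0.4, 2.6, 6.5]
width: 0.0126
finger_force: 43.0
```

Run:
```python
from h import *
import pickle
say(); c=wrist(); pickle.dump(c,open("w5.pkl","wb"))
o=pickle.load(open("w4.pkl","rb"))
# rectify both frames onto horizontal plane z=.03, rail-aligned, 0.25 mm/px; x right = rail -y
a=np.radians(11.8); ex=np.array([np.cos(a),np.sin(a)]);ey=np.array([-np.sin(a),np.cos(a)])
b0=np.array([.6225,-.0476])
def rect(c,z):
    A,B=np.meshgrid(np.arange(-200,200)*.00025,np.arange(-120,160)*.00025) # A: along -y, B: along -x
    P=b0[:,None,None]-A*ey[:,None,None]-B*ex[:,None,None]
    P=np.stack([P[0],P[1],np.full_like(A,z),np.ones_like(A)]); q=np.einsum('ij,jkl->ikl',np.linalg.inv(c["T"]),P)
    n=np.hypot(q[0],q[1]);s=c["fx"]*np.arctan2(n,q[2])/n
    return cv2.remap(c["frame"],(c["cx"]+s*q[0]).astype(np.float32),(c["cy"]+s*q[1]).astype(np.float32),cv2.INTER_CUBIC)
r4,r5=rect(o,.03),rect(c,.03)
cv2.imwrite("pics/rect.png",np.vstack([r4,r5])[:,:,::-1])
def prof(r):
    R=r.astype(float); y=R[:,:,0]-R[:,:,2]
    print("blade yellow by row:",[(v,round(float((np.arange(400)*(y[v]>60)).sum()/max(1,(y[v]>60).sum())),1),int((y[v]>60).sum())) for v in range(60,150,6)])
prof(r4);prof(r5)
# carriage motion relative to the index: match patches
g4,g5=[cv2.cvtColor(r,cv2.COLOR_RGB2GRAY) for r in(r4,r5)]
for n,(x0,x1,y0,y1) in dict(block=(165,235,60,125),front_edge=(250,320,140,230),ptr=(185,215,118,150)).items():
    m=cv2.matchTemplate(g5,g4[y0:y1,x0:x1],cv2.TM_CCOEFF_NORMED);_,v,_,l=cv2.minMaxLoc(m); print(n,round(v,3),(l[0]-x0)*.25,(l[1]-y0)*.25)
```

```text
[ 0.5914 -0.0527  0.1143] closing yaw -44.31 z [ 0.003  0.002 -1.   ] q [-0.199  0.286 -0.225  1.057  0.003  2.145] w 0.012649968435612174 t 9.0667
blade yellow by row: [(60, 200.0, 93), (66, 200.0, 93), (72, 200.0, 93), (78, 200.0, 93), (84, 200.0, 93), (90, 200.0, 93), (96, 199.0, 91), (102, 199.5, 20), (108, 199.5, 18), (114, 200.0, 19), (120, 0.0, 0), (126, 0.0, 0), (132, 0.0, 0), (138, 0.0, 0), (144, 0.0, 0)]
blade yellow by row: [(60, 190.0, 99), (66, 190.0, 99), (72, 190.0, 99), (78, 190.5, 98), (84, 190.0, 99), (90, 191.0, 99), (96, 192.0, 95), (102, 190.4, 79), (108, 195.5, 26), (114, 196.0, 27), (120, 0.0, 0), (126, 0.0, 0), (132, 0.0, 0), (138, 0.0, 0), (144, 0.0, 0)]
block 0.84 -3.25 1.25
front_edge 0.892 0.75 0.0
ptr 0.745 1.0 0.25
```

Run:
```python
from h import *
import pickle
a=np.radians(11.8); ex=np.array([np.cos(a),np.sin(a)]);ey=np.array([-np.sin(a),np.cos(a)]);b0=np.array([.6225,-.0476])
def rect(c,z):
    A,B=np.meshgrid(np.arange(-40,40)*.0005,np.arange(-40,90)*.00025)
    P=b0[:,None,None]-A*ey[:,None,None]-B*ex[:,None,None]
    P=np.stack([P[0],P[1],np.full_like(A,z),np.ones_like(A)]); q=np.einsum('ij,jkl->ikl',np.linalg.inv(c["T"]),P)
    n=np.hypot(q[0],q[1]);s=c["fx"]*np.arctan2(n,q[2])/n
    return cv2.remap(c["frame"],(c["cx"]+s*q[0]).astype(np.float32),(c["cy"]+s*q[1]).astype(np.float32),cv2.INTER_CUBIC).astype(int)
for n in("w4","w5"):
    c=pickle.load(open(n+".pkl","rb")); print(n,"cam in rail rel blade",np.round([(c["T"][:2,3]-b0)@ex,-(c["T"][:2,3]-b0)@ey,c["T"][2,3]],3))
    for z,rows in((.028,(24,30,34)),(.03,(38,42,46,50,54,58))):
        r=rect(c,z)
        for v in rows: print(z,v,"gray",r[v,24:58].mean(1).astype(int).tolist()); z==.028 and print("   yel",(r[v,24:58,0]-r[v,24:58,2]).tolist())
```

```text
w4 cam in rail rel blade [0.042 0.    0.279]
0.028 24 gray [122, 123, 124, 124, 123, 124, 124, 122, 121, 122, 120, 121, 126, 132, 135, 137, 136, 135, 135, 138, 135, 129, 127, 126, 127, 127, 127, 126, 124, 121, 119, 119, 117, 116]
   yel [31, 31, 31, 32, 34, 33, 34, 36, 33, 30, 34, 58, 105, 142, 145, 148, 146, 150, 145, 130, 84, 35, 24, 32, 31, 30, 30, 33, 34, 31, 28, 29, 28, 27]
0.028 30 gray [136, 136, 136, 136, 137, 134, 132, 133, 133, 133, 132, 132, 132, 134, 136, 138, 139, 139, 138, 138, 137, 137, 137, 136, 134, 132, 130, 132, 133, 131, 130, 132, 130, 127]
   yel [27, 26, 26, 27, 27, 26, 25, 26, 26, 26, 27, 45, 80, 123, 146, 154, 149, 153, 147, 132, 86, 42, 26, 27, 27, 27, 26, 27, 27, 28, 28, 28, 28, 26]
0.028 34 gray [133, 133, 133, 133, 134, 133, 132, 132, 131, 131, 133, 134, 131, 132, 137, 140, 139, 139, 138, 140, 138, 135, 131, 128, 130, 131, 130, 130, 131, 130, 129, 128, 130, 132]
   yel [29, 30, 26, 27, 28, 27, 28, 31, 29, 26, 26, 45, 83, 123, 145, 156, 152, 154, 149, 140, 98, 54, 32, 27, 25, 26, 29, 27, 25, 27, 29, 28, 27, 26]
0.03 38 gray [136, 134, 133, 133, 133, 135, 13
[... 2506 characters left out ...]
 147, 145, 142, 142, 136, 126, 109, 100, 114, 143, 168, 179, 181, 179, 179, 179, 176, 160, 142, 133, 132, 133, 134, 133, 135, 137, 137, 138, 139, 139]
0.03 50 gray [145, 147, 148, 148, 149, 148, 145, 141, 140, 131, 112, 99, 105, 132, 163, 176, 177, 174, 176, 176, 171, 160, 144, 137, 134, 135, 134, 132, 134, 137, 139, 139, 140, 139]
0.03 54 gray [144, 145, 146, 146, 147, 146, 142, 141, 140, 130, 114, 100, 105, 136, 161, 174, 173, 172, 173, 171, 166, 155, 142, 137, 138, 140, 139, 139, 139, 140, 139, 139, 138, 136]
0.03 58 gray [142, 143, 143, 143, 144, 143, 142, 142, 138, 131, 112, 95, 103, 130, 159, 168, 168, 169, 169, 168, 163, 153, 143, 138, 141, 142, 144, 144, 143, 142, 140, 139, 139, 136]
```

```bash
python3 -c "
from h import *
say(); print(robot.close_job())"
```

```text
[ 0.5913 -0.0527  0.1143] closing yaw -44.31 z [ 0.003  0.002 -1.   ] q [-0.199  0.286 -0.225  1.057  0.003  2.145] w 0.012757587107732924 t 9.1167
the job is handed in; nothing more can be done
None
```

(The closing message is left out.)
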